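# Put the mallet and the scraper away in the fitted tray and close its keeper bar

## Robot

A 6-joint arm with a two-finger parallel gripper is mounted at the origin on the work surface. World frame = base frame: x ahead of the robot, y to its left, z up, the work surface at z = 0. Lengths are in m, angles in rad, forces in N, time in s.
With the tool pointing down it reaches from about 0.35 to 0.85 m from the base axis. Payload 8.1 kg.
Tool frame: the origin (TCP) lies at the centre of the arm's flange, where the gripper is bolted on; the fingertips stand 186 mm ahead of it and the grasp point (between the pads) lies 167 mm ahead of it (robot.grasp_offset is the distance from the TCP to the grasp point, in m); z points along the fingers, y is the line along which they close (so a half turn about z gives the same grasp; the last joint's range is limited). The gripper opens to 93 mm and grips with 3 to 60 N. Pads are 15 mm wide; open, the fingers measure 128 mm over their backs; the gripper's body (75 mm by 188 mm) begins 65 mm behind the grasp point.
Start: joints at [1.19, 0.13, 1.488, -0, 1.523, -0.085], TCP at [0.175, 0.574, 0.405] pointing down, gripper open.
Joint ranges: [-2.96, 2.96], [-0.89, 2.26], [0.02, 2.5], [-1.34, 4.48], [0, 2.73], [-2.66, 2.66]. Speed limits (rad/s): [2.39, 2.39, 2.79, 3.14, 3.14, 3.14].

## Interface

Orientations are given as a rotation vector (axis times angle).
In Python, from plant import robot gives the robot as it stands.
- The arm moves only by the tool drive_tool, never from a script. Its argument "moves" is one flat list of numbers, 7 for each row, row after row: the finger opening in mm, from 0 to 93, then the shift along the tool's x, y, z in mm, then the turn, a rotation vector about the tool's x, y, z in degrees. A call has 1 to 8 rows; each row shifts and turns the commanded pose from where the row before left it, along the tool's axes as they then stand; what a row does not reach is not made up. A row lasts 1/10 s, in which the tool goes at most 50 mm and 8.59 degrees, less where a joint would pass 70% of its speed; a pose out of reach is approached as far as the arm can. A call is refused whole if a number of a shift passes 50 or a number of a turn 8.59, either way. A call with a gripper value outside its range is refused whole. The fingers move at their own pace and stop on an object; "grip_force" is the grip in N (left out, the last holds). Time passes only in rows, so rows that do not move let the fingers close. It gives the time, the measured TCP pose, the force, the opening and the grip force at its end, in the units of the state.
- robot.read_state(): the state, without advancing time (a new reading comes with each control period).
- robot.read_camera(name): name is "side" or "top"; returns a dict with "color" (400x640x3 uint8, red, green, blue), "depth" (400x640 float32, m along the optical axis (not along the pixel's ray), 0 where there is no reading), "mtx" (3x3 intrinsics, pixels), "R" (3x3) and "t" (3): a world point X has camera coordinates R X + t. Camera axes: x right, y down, z forward; pixel columns grow to the right and rows downward; lengths in m; the calibration is good to about 2 mm. A picture is of the moment at which its call begins.
- robot.close_job(): hands the job in; it is judged then, once.
The state is a dict: "t": time; "q": joint angles; "dq": joint speeds; "joint_torque": joint torques, N m; "tool_pos": TCP position; "orientation": TCP orientation; "force": force on the tool from outside, world axes, zero at the start; "wrist_torque": the same for the moment, N m; "opening": finger opening in m; "gripper_force": force on a finger pad.
Only numpy, scipy, OpenCV 4.12 (cv2) and the standard library are available. Lean on these libraries where they do the work, as an engineer would, in place of code of your own. Each camera call takes 0.05 s, during which the arm holds its last target. There are 200 camera calls.

## Task

Put the mallet and the bed scraper back into their own cutouts in the plywood tool tray, each turned to match its cutout and pressed fully home, flat on the bottom. Then slide the tray's keeper bar across over the tools as far as it goes, so that they cannot fall out. Leave the spanner where it lies in the tray and do not push the other things on the table about.

Things in the scene. Friction and masses are not known exactly. Their poses are not given: they have to be found in the camera images.
- mallet_grip (a point): Mallet lying flat: light wooden handle 24 mm wide, 24 high; white plastic head 80 mm along y, 28 along x, 28 high; 0.15 kg. Point in the handle near the head and the balance point, on the centre line, 12 mm above the underside. x along the handle to the head (head x +30 to +58 mm, handle end -110), z up.
- scraper_grip (a point): Print-bed scraper lying flat: black handle 26 mm wide, 22 high; thin steel blade 60 mm wide, 4 thick; 0.12 kg. Point in the handle near the blade and the balance point, on the centre line, 11 mm above the underside. x towards the blade (blade x +28 to +100 mm, handle end -75), z up.
- tray: Fixed plywood tray, x -92 to +172 mm, y -115 to +115, 18 mm high. Cutouts along x, 12 mm deep (floor 6 mm above table), tool-shaped with 2.5 mm play all round; a finger trough of the same depth, 40 mm wide, crosses them at x = 0 (y -98 to +98). Origin on the table at the trough's middle, z up. The cutout at y = -70 holds a spanner (20 mm wide, 16 high). Keeper bar on rails at the +x end.
- mallet_recess (a point): Where the mallet's point lies when it is seated: tray x = 0, y = +54 mm, 18 mm above the table. Axes as the tray's. The T-shaped cutout takes the mallet with its head towards the tray's -x end (mallet x axis along the tray's -x).
- scraper_recess (a point): Where the scraper's point lies when it is seated: tray x = 0, y = -10 mm, 17 mm above the table. Axes as the tray's. The paddle-shaped cutout takes the scraper with its blade towards the tray's +x end (scraper x axis along the tray's +x).
- keeper (a joint): Travel of the keeper bar in m: 0 parked at the tray's +x end (it may start up to 10 mm along), growing as it slides towards the tray's -x, 0.095 at its end stop over the seated tools. It stays where it is left and takes about 2 N to move.
- keeper_knob (a point): Centre of the black grip block on the middle of the keeper bar: 22 mm along tray x, 36 along y, 28 high, this point 59 mm above the table (block 45 to 73 mm). The aluminium bar is 24 mm along x, 228 along y, 35 to 45 mm above the table: it passes 5 mm over the seated mallet handle and is stopped by a tool that is not down. Axes as the tray's.
- spanner: Steel open-ended spanner lying in the tray's third cutout, 150 mm long; to be left there. Origin under its middle.
Things that resemble listed ones, but are neither listed nor needed, are in the scene too. What is shaped like the part that bears mallet_grip but orange or pink is not meant.

How it is judged:
By the outcome, as a careful person would: the job done as asked, in the order asked, and still so for the second after the job is handed in, with the robot touching nothing.
It also fails if it takes over 69 s, if anything falls off the work surface, if the arm or the gripper's body presses on something with over 40 N, if the wrist force passes 120 N, or if a joint passes its speed limit or range.

## Working session

There is one attempt and no reset: what is moved stays moved. The work goes in short steps, Python scripts to look and compute and a tool call to move; the robot and the scene stay as the last step left them, time stands still between calls to the robot, and variables do not carry over. Pictures are saved under pics/ and viewed, at most 10 in all, crops included, and the job is handed in when it is done.

Besides the shell and the picture viewer there is one more tool, called by a JSON object that holds its "fn" and its "kwargs". drive_tool: Moves the arm, as the interface text tells. Its arguments: {"type":"object","properties":{"moves":{"type":"array","items":{"type":"number"}},"grip_force":{"type":"number"}},"required":["moves"]}

```bash
ls; mkdir -p pics; cat > h.py <<'E'
import numpy as np, cv2
from plant import robot
from scipy.spatial.transform import Rotation as Ro
def cloud(c):
    d=c["depth"]; v,u=np.mgrid[0:d.shape[0],0:d.shape[1]]
    K=c["mtx"]; P=np.stack([(u-K[0,2])/K[0,0]*d,(v-K[1,2])/K[1,1]*d,d],-1)
    W=(P-c["t"])@c["R"]; W[d==0]=np.nan
    return W
E
python3 - <<'E'
from h import *
for n in("top","side"):
    c=robot.read_camera(n); cv2.imwrite(f"pics/{n}0.png",c["color"][...,::-1]); np.savez(f"{n}0.npz",**c)
    print(n,c["mtx"].round(1).tolist(),c["R"].round(3).tolist(),c["t"])
s=robot.read_state();print(s)
E
```

```text
pics
top [[497.4, 0.0, 323.8], [0.0, 497.4, 205.5], [0.0, 0.0, 1.0]] [[-0.005, -1.0, 0.015], [-0.998, 0.004, -0.061], [0.061, -0.015, -0.998]] [0.03190358 0.47510742 1.57166865]
side [[379.3, 0.0, 325.9], [0.0, 379.3, 202.3], [0.0, 0.0, 1.0]] [[0.998, -0.069, 0.013], [-0.041, -0.722, -0.691], [0.057, 0.689, -0.723]] [-0.4959874   0.08840156  0.90111502]
{'t': 0.1, 'q': array([ 1.18959709e+00,  1.31114015e-01,  1.48916129e+00,  8.68853516e-06,
        1.52301566e+00, -8.54051324e-02]), 'dq': array([ 1.59136130e-03, -1.29997385e-03, -2.25985096e-03,  5.67260646e-04,
        4.81948493e-04, -3.63420711e-05]), 'joint_torque': array([ 2.02335781e-03, -5.61347401e+01, -4.93092692e+01,  7.71051832e-02,
        2.92550650e-02, -1.23468322e-05]), 'tool_pos': array([0.1748036 , 0.57375876, 0.40378013]), 'orientation': array([-4.62881685e-01, -3.10689851e+00,  2.59195250e-03]), 'force': array([-0.14357646, -0.23753151, -0.5121138 ]), 'wrist_torque': array([ 0.00404899, -0.04516053,  0.00335375]), 'gripper_force': 0.0, 'opening': 0.09305560061720827}
```

View pics/top0.png

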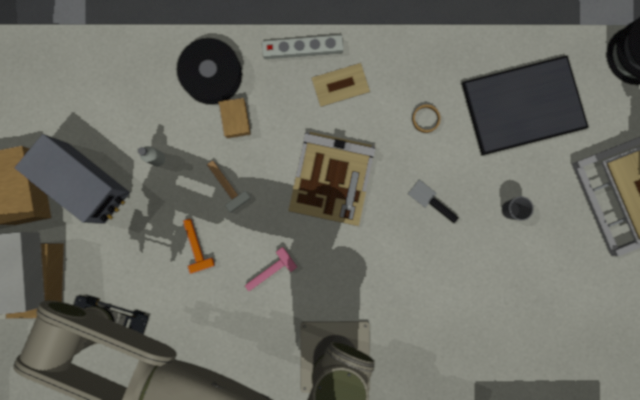

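View pics/side0.png

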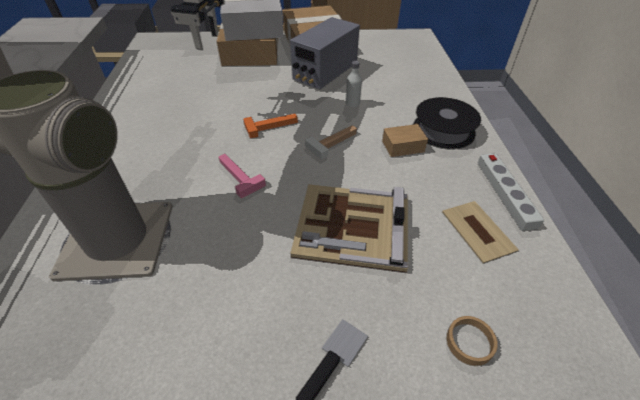

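The top view shows three mallets: one with a wooden handle and white head (head 238,201, handle end 210,162), one orange (198,247) and one pink (270,268). Only the wooden and white one fits the description. The scraper has its black handle end at (456,218) and its blade at (420,192). The tray is at (333,177) with the keeper at its upper (+x) end. The part-tray at the right edge and the small board at (340,84) are distractors. I'll confirm this in an enlarged rectified crop.

```bash
cat >> h.py <<'E'
def ortho(c,x0,x1,y0,y1,z,s=800):  # s px per m; up=+x, left=+y
    h,w=int((x1-x0)*s),int((y1-y0)*s)
    i,j=np.mgrid[0:h,0:w]
    X=np.stack([x1-i/s,y1-j/s,np.full(i.shape,z)],-1)@c["R"].T+c["t"]
    K=c["mtx"]; u=X[...,0]/X[...,2]*K[0,0]+K[0,2]; v=X[...,1]/X[...,2]*K[1,1]+K[1,2]
    return cv2.remap(c["color"],u.astype(np.float32),v.astype(np.float32),cv2.INTER_CUBIC)
E
python3 - <<'E'
from h import *
c=dict(np.load("top0.npz"))
o=ortho(c,.32,.70,-.38,.38,.02,1050)
o=cv2.convertScaleAbs(o,alpha=1.5)
cv2.imwrite("pics/o1.png",o[...,::-1])
W=cloud(c)
for u,v in [(238,201),(210,162),(224,180),(420,190),(456,218),(435,202),(333,177),(340,133),(300,150),(355,195),(293,214),(361,222),(300,135),(376,150)]:
    print(u,v,W[v,u].round(4),c["color"][v,u])
d=W[250:300,400:560,2];print(np.nanmean(d),np.nanstd(d))
E
```

```text
238 201 [0.4896 0.3005 0.0294] [91 95 89]
210 162 [0.6141 0.3903 0.0264] [117  97  73]
224 180 [0.5568 0.3459 0.0248] [81 63 42]
420 190 [ 0.5241 -0.2792  0.0118] [112 115 115]
456 218 [ 0.4335 -0.3911  0.0194] [29 29 29]
435 202 [ 0.4846 -0.324   0.0231] [23 22 24]
333 177 [ 5.679e-01 -4.000e-04  3.500e-03] [58 35 18]
340 133 [ 0.7116 -0.024   0.0016] [86 88 81]
300 150 [0.6564 0.1058 0.0007] [140 141 132]
355 195 [ 0.5087 -0.0702  0.012 ] [65 51 44]
293 214 [ 0.4493  0.1288 -0.0033] [84 85 78]
361 222 [ 0.4226 -0.0898 -0.0005] [131 132 121]
300 135 [ 0.7067  0.106  -0.0056] [142 144 134]
376 150 [ 0.6553 -0.1401  0.0039] [129 131 123]
0.0013607204700580658 0.003659142173866005
```

View pics/o1.png

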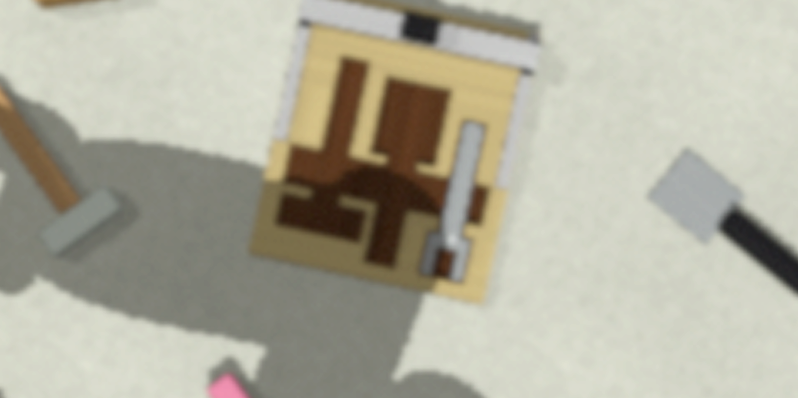

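The crop confirms it. The wooden mallet has its head at (80,222), the tray's T and paddle cutouts are at (330,170) and (405,170), and the scraper is at right with its blade at (697,193). Next I'll fit projected 3D models to get poses.

```bash
cat >> h.py <<'E'
from scipy.optimize import minimize
S=8
def proj(c,X):
    X=X@c["R"].T+c["t"]; K=c["mtx"]
    return np.stack([X[:,0]/X[:,2]*K[0,0]+K[0,2],X[:,1]/X[:,2]*K[1,1]+K[1,2]],-1)
def place(p,P):
    x,y,a=p[:3]; R=np.array([[np.cos(a),-np.sin(a),0],[np.sin(a),np.cos(a),0],[0,0,1]])
    return np.asarray(P,float)@R.T+[x,y,0]
def box(x0,x1,y0,y1,z0,z1): return np.array([[x,y,z] for x in(x0,x1) for y in(y0,y1) for z in(z0,z1)])
def paint(c,p,parts,roi):
    u0,v0,u1,v1=roi; im=np.zeros(((v1-v0)*S,(u1-u0)*S),np.uint8)
    for P,l in parts:
        q=(proj(c,place(p,P))-[u0-.5,v0-.5])*S
        cv2.fillConvexPoly(im,cv2.convexHull((q*16).astype(np.int32)),int(l),shift=4)
    return im
def fit(c,F,p0,parts,roi,sig=.8,ret=False):
    u0,v0,u1,v1=roi; D=F[v0:v1,u0:u1].ravel(); n=max(l for _,l in parts if l<9)+1
    def cost(p,full=False):
        im=paint(c,p,parts,roi); A=[]
        for k in range(n):
            m=cv2.resize((im==k).astype(np.float32),(u1-u0,v1-v0),interpolation=cv2.INTER_AREA)
            A.append(cv2.GaussianBlur(m,(0,0),sig).ravel())
        w=cv2.resize((im!=9).astype(np.float32),(u1-u0,v1-v0),interpolation=cv2.INTER_AREA).ravel()
        A=np.array(A).T; w=w>.99
        x=np.linalg.lstsq(A[w],D[w],rcond=None)[0]; r=D[w]-A[w]@x
        return np.mean(r**2)/np.var(D)
    s=np.vstack([p0]+[np.array(p0)+d for d in np.diag([.008,.008,.08])])
    for _ in range(3):
        r=minimize(cost,s[0],method="Nelder-Mead",options=dict(initial_simplex=s,xatol=1e-5,fatol=1e-7)); s=np.vstack([r.x]+[r.x+d for d in np.diag([.004,-.004,.03])])
    return r.x,r.fun
def feat(c,k):
    I=c["color"].astype(float)+3
    return np.log(I[...,0]/I[...,2]) if k=="rb" else np.clip(I.mean(-1),0,75)
def flat(x0,x1,y0,y1,z): return box(x0,x1,y0,y1,z,z)
m=.0025
TRAY=[(box(-.092,.172,-.115,.115,0,.018),1),
 (flat(-.02,.02,-.098,.098,.018),2),
 (flat(-.03,.11+m,.054-.012-m,.054+.012+m,.018),2),(flat(-.058-m,-.03+m,.054-.04-m,.054+.04+m,.018),2),
 (flat(-.075-m,.03,-.01-.013-m,-.01+.013+m,.018),2),(flat(.028-m,.1+m,-.01-.03-m,-.01+.03+m,.018),2),
 (box(-.092,.172,-.096,-.04-.003,.018,.034),9),(box(.12,.19,-.13,.13,0,.075),9),
 (box(-.1,.18,-.125,-.105,0,.05),9),(box(-.1,.18,.105,.125,0,.05),9)]
MAL=[(box(-.11,.03,-.012,.012,0,.024),1),(box(.03,.058,-.04,.04,0,.028),0)]
SCR=[(box(-.075,.028,-.013,.013,0,.022),1)]
def roi(c,p,parts,pad=10):
    q=np.vstack([proj(c,place(p,P)) for P,_ in parts]); a=np.floor(q.min(0)).astype(int)-pad; b=np.ceil(q.max(0)).astype(int)+pad
    return (max(a[0],0),max(a[1],0),min(b[0],640),min(b[1],400))
E
python3 - <<'E'
from h import *
for n in("top","side"):
    c=dict(np.load(n+"0.npz"))
    for nm,M,k,p0 in [("tray",TRAY,"rb",[.55,.01,-.17]),("mal",MAL,"rb",[.53,.33,np.arctan2(-.1246,-.09)]),("scr",SCR,"i",[.485,-.328,.8])]:
        p,e=fit(c,feat(c,k),p0,M,roi(c,p0,M)); print(n,nm,p.round(4),round(e,3))
E
```

```text
top tray [ 0.5242  0.0124 -0.2165] 0.045
top mal [ 0.5264  0.3301 -2.5152] 0.072
top scr [ 0.4767 -0.3347  0.8861] 0.154
side tray [ 0.5218  0.0078 -0.2396] 0.082
side mal [ 0.524   0.3328 -2.4936] 0.096
side scr [ 0.4735 -0.3334  0.9088] 0.084
```

```bash
cat >> h.py <<'E'
def go(x,y,z,yaw=None):
    s=robot.read_state(); R=Ro.from_rotvec(s["orientation"]).as_matrix()
    d=R.T@(np.array([x,y,z])-s["tool_pos"])*1000
    out=dict(t=round(s["t"],2),shift=d.round(1).tolist(),xy=round(float(np.hypot(d[0],d[1])),1),tilt=np.degrees(R.T@[0,0,-1])[:2].round(2).tolist(),yaw=round(float(np.arctan2(R[1,1],R[0,1])),4))
    if yaw is not None: out["turn_z_deg"]=round(-np.degrees((yaw-np.arctan2(R[1,1],R[0,1])+np.pi)%(2*np.pi)-np.pi),2)
    print(out)
E
python3 -c "
from h import *
go(.5252,.3315,.30,2.20)"
```

```text
{'t': 0.1, 'shift': [-405.8, -129.4, 103.9], 'xy': 426.0, 'tilt': [-0.01, 0.1], 'yaw': 1.275, 'turn_z_deg': np.float64(-53.0)}
```

{"fn": "drive_tool", "kwargs": {"moves": [93,-36,-11.5,0,0,0,0,93,-36,-11.5,0,0,0,0,93,-36,-11.5,0,0,0,0,93,-36,-11.5,0,0,0,0,93,-36,-11.5,0,0,0,0,93,-36,-11.5,0,0,0,0,93,-36,-11.5,0,0,0,0,93,-36,-11.5,0,0,0,0], "grip_force": 30}}

```text
t: 0.9
tool_pos: [0.4246, 0.4009, 0.4043]
orientation: [-0.463, -3.107, 0.001]
force: [-0.1, 1.2, 0.6]
opening: 0.0931
gripper_force: 0.0
```

{"fn": "drive_tool", "kwargs": {"moves": [93,-36,-11.5,0,0,0,0,93,-36,-11.5,0,0,0,0,93,-36,-11.5,0,0,0,0,93,-10,-3,10,0,0,-8,93,0,0,20,0,0,-8,93,0,0,20,0,0,-8,93,0,0,20,0,0,-8,93,0,0,20,0,0,-8]}}

```text
t: 1.7
tool_pos: [0.5253, 0.3315, 0.3133]
orientation: [0.636, -3.076, 0.0]
force: [-0.5, 0.1, -0.2]
opening: 0.0931
gripper_force: 0.0
```

{"fn": "drive_tool", "kwargs": {"moves": [93,0,0,10,0,0,-8,93,0,0,0,0,0,-5,93,0,0,0,0,0,0,93,0,0,0,0,0,0]}}

```text
t: 2.1
tool_pos: [0.5255, 0.3317, 0.3047]
orientation: [0.968, -2.989, 0.0]
force: [-0.3, 0.1, -0.5]
opening: 0.0928
gripper_force: 0.0
```

```bash
python3 -c "
from h import *
go(.5252,.3315,.25,2.20);print(robot.read_state()['tool_pos'])"
```

```text
{'t': 2.1, 'shift': [0.4, -0.0, 54.7], 'xy': 0.4, 'tilt': [-0.01, -0.0], 'yaw': 2.1972, 'turn_z_deg': np.float64(-0.16)}
[0.52550021 0.33173045 0.30465847]
```

{"fn": "drive_tool", "kwargs": {"moves": [93,0,0,40,0,0,0,93,0,0,40,0,0,0,93,0,0,25,0,0,0,93,0,0,9,0,0,0,22,0,0,0,0,0,0,22,0,0,0,0,0,0,22,0,0,0,0,0,0,22,0,0,0,0,0,0]}}

```text
t: 2.9
tool_pos: [0.5263, 0.3322, 0.1927]
orientation: [-0.971, 2.985, 0.001]
force: [0.5, -0.3, 0.1]
opening: 0.0657
gripper_force: 0.0
```

{"fn": "drive_tool", "kwargs": {"moves": [10,0,0,0,0,0,0,10,0,0,0,0,0,0,10,0,0,0,0,0,0,10,0,0,0,0,0,0]}}

```text
t: 3.3
tool_pos: [0.5255, 0.3317, 0.1907]
orientation: [0.972, -2.987, 0.0]
force: [0.4, -0.3, -0.6]
opening: 0.0337
gripper_force: 0.0
```

{"fn": "drive_tool", "kwargs": {"moves": [10,0,0,0,0,0,0,10,0,0,0,0,0,0,10,0,0,0,0,0,0,10,0,0,0,0,0,0]}}

```text
t: 3.7
tool_pos: [0.5254, 0.3317, 0.1906]
orientation: [0.972, -2.987, -0.0]
force: [-0.9, 0.2, -0.9]
opening: 0.024
gripper_force: 30.0
```

```bash
python3 - <<'E'
from h import *
s=robot.read_state();print(s["opening"],s["gripper_force"]); go(*s["tool_pos"])
for n in("top","side"):
    c=robot.read_camera(n); np.savez(n+"1.npz",**c)
    p0=[.5255,.3317,-2.51]
    # mask gripper region around grasp point
    Rm=robot.read_state()["tool_pos"]
    M=MAL+[(box(-.04,.028,-.1,.1,.015,.4),9)]
    p,e=fit(c,feat(c,"rb"),p0,M,roi(c,p0,MAL)); print(n,p.round(4),round(e,3))
E
```

```text
0.02396554017994769 29.997250735759735
{'t': 3.7, 'shift': [0.0, 0.0, 0.0], 'xy': 0.0, 'tilt': [-0.01, -0.01], 'yaw': 2.2}
top [ 0.5048  0.3285 -2.1521] 0.272
side [ 0.5198  0.4208 -2.9799] 0.659
```

{"fn": "drive_tool", "kwargs": {"moves": [10,0,0,-10,0,0,0,10,0,0,-30,0,0,0,10,0,0,-30,0,0,0,10,0,0,-30,0,0,0,10,0,0,0,0,0,0,10,0,0,0,0,0,0]}}

```text
t: 4.4
tool_pos: [0.5258, 0.3319, 0.2919]
orientation: [-0.971, 2.985, 0.001]
force: [0.4, -0.2, -2.2]
opening: 0.0238
gripper_force: 30.0
```

```bash
cat >> h.py <<'E'
_paint=paint
def paintT(c,p,parts,roi):
    im=_paint(c,p,parts,roi)
    fl=[(P-[0,0,.012],2) for P,l in parts if l==2]
    im2=_paint(c,p,fl,roi); im[(im==2)&(im2!=2)]=1
    return im
E
python3 - <<'E'
import h
from h import *
s=robot.read_state();print(s["tool_pos"],s["opening"],s["force"])
ims=[]
for n in("top","side"):
    c=robot.read_camera(n); np.savez(n+"2.npz",**c); ims.append(c["color"][60:260,150:420])
    c=dict(np.load(n+"0.npz")); p0=[.523,.0101,-.22]
    for nm,f in(("darkwall",h._paint),("plywall",h.paintT)):
        h.paint=f
        for sg in(.6,1.):
            p,e=fit(c,feat(c,"rb"),p0,TRAY,roi(c,p0,TRAY),sg); print(n,nm,sg,p.round(4),round(e,4))
cv2.imwrite("pics/lift.png",cv2.resize(np.hstack(ims),None,fx=1.45,fy=1.45)[...,::-1])
E
```

```text
[0.52579155 0.33186357 0.29191105] 0.02375288819755993 [ 0.40409126 -0.16102987 -2.17798407]
top darkwall 0.6 [ 0.5244  0.0124 -0.2153] 0.0425
top darkwall 1.0 [ 0.5242  0.0123 -0.2165] 0.0359
top plywall 0.6 [ 0.525   0.0124 -0.2154] 0.0365
top plywall 1.0 [ 0.525   0.0124 -0.2155] 0.0311
side darkwall 0.6 [ 0.5225  0.0082 -0.2297] 0.0755
side darkwall 1.0 [ 0.5228  0.0124 -0.2416] 0.0758
side plywall 0.6 [ 0.5243  0.0162 -0.2178] 0.0465
side plywall 1.0 [ 0.524   0.0164 -0.2206] 0.0494
```

View pics/lift.png

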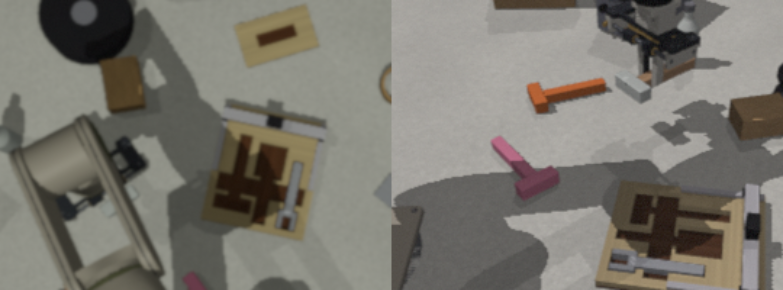

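The picture shows the mallet held at (120,200) left panel and (650,85) right panel, with the tray unobstructed. The fit with plywood-coloured walls is clearly better, so I'll take the tray at the camera mean (.5247, .0140, -.217).

```bash
python3 -c "
from h import *
go(.5363,.0667,.26,1.3538)"
```

```text
{'t': 4.5, 'shift': [146.5, -220.7, 29.5], 'xy': 264.9, 'tilt': [-0.13, -0.02], 'yaw': 2.2, 'turn_z_deg': np.float64(48.48)}
```

{"fn": "drive_tool", "kwargs": {"moves": [10,18.3,-27.6,0,0,0,0,10,18.3,-27.6,0,0,0,0,10,18.3,-27.6,0,0,0,0,10,18.3,-27.6,0,0,0,0,10,18.3,-27.6,0,0,0,0,10,18.3,-27.6,0,0,0,0,10,18.3,-27.6,0,0,0,0,10,18.4,-27.5,0,0,0,0]}}

```text
t: 5.3
tool_pos: [0.5361, 0.0657, 0.2887]
orientation: [0.971, -2.984, -0.001]
force: [0.9, -0.4, -1.3]
opening: 0.0234
gripper_force: 30.0
```

{"fn": "drive_tool", "kwargs": {"moves": [10,0,0,4,0,0,8,10,0,0,4,0,0,8,10,0,0,4,0,0,8,10,0,0,4,0,0,8,10,0,0,4,0,0,8,10,0,0,4,0,0,8.5,10,0,0,0,0,0,0,10,0,0,0,0,0,0]}}

```text
t: 6.1
tool_pos: [0.5364, 0.0671, 0.2654]
orientation: [-0.333, -3.121, 0.001]
force: [-0.3, -0.0, -1.4]
opening: 0.0236
gripper_force: 30.0
```

```bash
python3 - <<'E'
from h import *
go(.5363,.0667,.1966,1.3538)
ims=[]
c=robot.read_camera("side"); np.savez("side3.npz",**c)
cv2.imwrite("pics/hover.png",cv2.resize(c["color"][150:290,240:440],None,fx=4,fy=4,interpolation=cv2.INTER_CUBIC)[...,::-1])
E
```

```text
{'t': 6.1, 'shift': [-0.2, -0.3, 68.8], 'xy': 0.4, 'tilt': [-0.14, 0.04], 'yaw': 1.358, 'turn_z_deg': np.float64(0.24)}
```

View pics/hover.png

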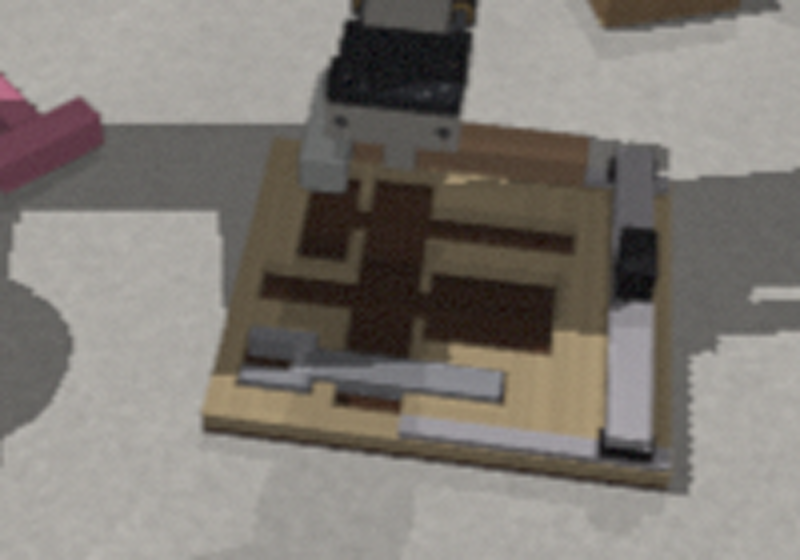

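The view shows the mallet hovering over its cutout, head at (325,150) towards −x and handle end at (585,160), both on the correct side. I'll lower it while watching the force.

{"fn": "drive_tool", "kwargs": {"moves": [10,0,0,25,0,0,0.2,10,0,0,20,0,0,0,10,0,0,6,0,0,0,10,0,0,3,0,0,0,10,0,0,2,0,0,0,10,0,0,2,0,0,0,10,0,0,0,0,0,0]}}

```text
t: 6.85
tool_pos: [0.5373, 0.0671, 0.2094]
orientation: [0.345, 3.122, 0.0]
force: [-0.7, -0.5, -1.3]
opening: 0.0236
gripper_force: 30.0
```

```bash
python3 -c "
from h import *
go(.5363,.0667,.1966,1.3538)
s=robot.read_state();print(s['force'],s['wrist_torque'],s['tool_pos'])"
```

```text
{'t': 6.85, 'shift': [0.9, -0.6, 12.8], 'xy': 1.0, 'tilt': [0.06, -0.01], 'yaw': 1.3504, 'turn_z_deg': np.float64(-0.2)}
[-0.70197702 -0.47846995 -1.30677007] [-0.054405   -0.01660167  0.0499925 ] [0.53726   0.0670892 0.2093548]
```

{"fn": "drive_tool", "kwargs": {"moves": [10,0.9,-0.6,1,0,0,0,10,0,0,1,0,0,0,10,0,0,1,0,0,0,10,0,0,0,0,0,0]}}

```text
t: 7.25
tool_pos: [0.5359, 0.0667, 0.2057]
orientation: [-0.346, -3.122, -0.0]
force: [-0.2, -0.0, -1.6]
opening: 0.0238
gripper_force: 30.0
```

```bash
python3 -c "
from h import *
go(.5363,.0667,.1966,1.3538)
s=robot.read_state();print(s['force'],s['wrist_torque'],s['tool_pos'])"
```

```text
{'t': 7.25, 'shift': [-0.4, 0.1, 9.1], 'xy': 0.4, 'tilt': [-0.01, 0.0], 'yaw': 1.3501, 'turn_z_deg': np.float64(-0.21)}
[-0.15002691 -0.04137567 -1.59214696] [-0.00915892 -0.04630629  0.04967312] [0.53587259 0.06670247 0.20565465]
```

{"fn": "drive_tool", "kwargs": {"moves": [10,0,0,1.5,0,0,0,10,0,0,1.5,0,0,0,10,0,0,1,0,0,0,10,0,0,0,0,0,0]}}

```text
t: 7.65
tool_pos: [0.5358, 0.0667, 0.2015]
orientation: [-0.346, -3.122, 0.0]
force: [-0.2, -0.1, -1.4]
opening: 0.0237
gripper_force: 30.0
```

{"fn": "drive_tool", "kwargs": {"moves": [10,0,0,1.5,0,0,0,10,0,0,1.5,0,0,0,10,0,0,1,0,0,0,10,0,0,0,0,0,0]}}

```text
t: 8.05
tool_pos: [0.5358, 0.0667, 0.1975]
orientation: [-0.346, -3.122, 0.0]
force: [-0.9, -0.7, -1.8]
opening: 0.0238
gripper_force: 30.0
```

{"fn": "drive_tool", "kwargs": {"moves": [10,0,0,1,0,0,0,10,0,0,0.7,0,0,0,10,0,0,0,0,0,0]}}

```text
t: 8.35
tool_pos: [0.5361, 0.0667, 0.1966]
orientation: [0.346, 3.122, -0.0]
force: [-2.5, -0.9, 4.6]
opening: 0.024
gripper_force: 30.0
```

{"fn": "drive_tool", "kwargs": {"moves": [40,0,0,0,0,0,0,40,0,0,0,0,0,0,40,0,0,0,0,0,0,40,0,0,-5,0,0,0,40,0,0,-15,0,0,0,40,0,0,-25,0,0,0,40,0,0,-25,0,0,0,60,0,0,-20,0,0,0]}}

```text
t: 9.15
tool_pos: [0.5364, 0.0667, 0.2891]
orientation: [0.346, 3.12, 0.001]
force: [1.0, -0.0, -0.6]
opening: 0.0442
gripper_force: 0.0
```

```bash
python3 -c "
from h import *
go(.475,-.334,.27,.90-np.pi/2)"
```

```text
{'t': 9.15, 'shift': [-27.8, -404.5, 18.9], 'xy': 405.4, 'tilt': [0.14, -0.04], 'yaw': 1.3501, 'turn_z_deg': np.float64(115.79)}
```

{"fn": "drive_tool", "kwargs": {"moves": [80,-2.5,-36.8,0,0,0,0,80,-2.5,-36.8,0,0,0,0,80,-2.5,-36.8,0,0,0,0,80,-2.5,-36.8,0,0,0,0,80,-2.5,-36.8,0,0,0,0,80,-2.5,-36.8,0,0,0,0,80,-2.5,-36.8,0,0,0,0,80,-2.5,-36.8,0,0,0,0]}}

```text
t: 9.95
tool_pos: [0.4907, -0.2265, 0.2877]
orientation: [0.346, 3.121, -0.001]
force: [1.3, 0.5, -0.4]
opening: 0.0799
gripper_force: 0.0
```

{"fn": "drive_tool", "kwargs": {"moves": [80,-2.5,-36.8,0,0,0,0,80,-2.5,-36.8,0,0,0,0,80,-2.5,-36.8,0,0,0,0,80,0,0,0,0,0,8.3,80,0,0,0,0,0,8.3,80,0,0,0,0,0,8.3,80,0,0,0,0,0,8.3,80,0,0,0,0,0,8.3]}}

```text
t: 10.75
tool_pos: [0.4743, -0.3345, 0.2876]
orientation: [1.438, 2.792, -0.0]
force: [-1.1, -0.3, -0.2]
opening: 0.0799
gripper_force: 0.0
```

{"fn": "drive_tool", "kwargs": {"moves": [80,0,0,2,0,0,8.3,80,0,0,2,0,0,8.3,80,0,0,2,0,0,8.3,80,0,0,2,0,0,8.3,80,0,0,2,0,0,8.3,80,0,0,2,0,0,8.3,80,0,0,2,0,0,8.3,80,0,0,2,0,0,8.3]}}

```text
t: 11.55
tool_pos: [0.4743, -0.3345, 0.2715]
orientation: [2.732, 1.549, 0.001]
force: [-1.4, -0.2, 0.7]
opening: 0.0802
gripper_force: 0.0
```

{"fn": "drive_tool", "kwargs": {"moves": [80,0,0,0,0,0,8,80,0,0,0,0,0,0,80,0,0,0,0,0,0]}}

```text
t: 11.85
tool_pos: [0.4743, -0.3345, 0.2711]
orientation: [2.826, 1.369, 0.001]
force: [0.4, 0.6, 0.5]
opening: 0.0799
gripper_force: 0.0
```

```bash
python3 -c "
from h import *
go(.475,-.334,.190,.90-np.pi/2)
c=dict(np.load('side0.npz'));ct=dict(np.load('top0.npz'))
for n,c in(('s',c),('t',ct)):
  p0=[.475,-.334,.9]
  for sg in (.6,1.):
    p,e=fit(c,feat(c,'i'),p0,SCR,roi(c,p0,SCR,6),sg);print(n,p.round(4),round(e,3))
"
```

```text
{'t': 11.85, 'shift': [0.8, 0.2, 81.1], 'xy': 0.8, 'tilt': [0.01, -0.06], 'yaw': -0.6686, 'turn_z_deg': np.float64(0.13)}
s [ 0.4735 -0.3333  0.9069] 0.094
s [ 0.4735 -0.3336  0.9044] 0.091
t [ 0.476  -0.335   0.8982] 0.172
t [ 0.4768 -0.3346  0.8847] 0.154
```

{"fn": "drive_tool", "kwargs": {"moves": [70,0.8,0.2,35,0,0,0,60,0,0,25,0,0,0,60,0,0,15,0,0,0,60,0,0,5,0,0,0,10,0,0,0.5,0,0,0,10,0,0,0,0,0,0,10,0,0,0,0,0,0,10,0,0,0,0,0,0]}}

```text
t: 12.65
tool_pos: [0.4752, -0.3342, 0.1908]
orientation: [2.828, 1.363, 0.001]
force: [1.6, 0.3, 0.1]
opening: 0.0328
gripper_force: 0.0
```

{"fn": "drive_tool", "kwargs": {"moves": [10,0,0,0,0,0,0,10,0,0,0,0,0,0,10,0,0,0,0,0,0,10,0,0,0,0,0,0]}}

```text
t: 13.05
tool_pos: [0.475, -0.334, 0.1903]
orientation: [2.829, 1.363, 0.001]
force: [-2.1, 0.7, 4.6]
opening: 0.0256
gripper_force: 30.0
```

```bash
python3 -c "
from h import *
a=-.217
x,y=.5247+.010*np.sin(a),.0140-.010*np.cos(a)
print(x,y);s=robot.read_state();print(s['tool_pos'],s['opening']);go(x,y,.27,a-np.pi/2)"
```

```text
0.5225469904690816 0.00423452254317413
[ 0.47502942 -0.33399379  0.19033999] 0.025615605277477305
{'t': 13.05, 'shift': [294.1, -173.5, -79.8], 'xy': 341.5, 'tilt': [0.0, -0.05], 'yaw': -0.6727, 'turn_z_deg': np.float64(63.89)}
```

{"fn": "drive_tool", "kwargs": {"moves": [10,0,0,-10,0,0,0,10,0,0,-35,0,0,0,10,0,0,-40,0,0,0,10,32.7,-19.3,0,0,0,0,10,32.7,-19.3,0,0,0,0,10,32.7,-19.3,0,0,0,0,10,32.7,-19.3,0,0,0,0,10,32.7,-19.3,0,0,0,0]}}

```text
t: 13.85
tool_pos: [0.5011, -0.1443, 0.275]
orientation: [2.83, 1.363, 0.0]
force: [-0.4, -0.1, -0.9]
opening: 0.026
gripper_force: 30.0
```

{"fn": "drive_tool", "kwargs": {"moves": [10,32.7,-19.3,0,0,0,0,10,32.7,-19.3,0,0,0,0,10,32.7,-19.3,0,0,0,0,10,32.5,-19,0,0,0,0,10,0,0,0,0,0,8,10,0,0,0,0,0,8,10,0,0,0,0,0,8,10,0,0,0,0,0,8]}}

```text
t: 14.65
tool_pos: [0.5223, 0.0045, 0.2748]
orientation: [3.098, 0.523, -0.0]
force: [-0.8, 1.1, -1.0]
opening: 0.0259
gripper_force: 29.9
```

{"fn": "drive_tool", "kwargs": {"moves": [10,0,0,0,0,0,8,10,0,0,0,0,0,8,10,0,0,0,0,0,8,10,0,0,0,0,0,8,10,0,0,0,0,0,0,10,0,0,0,0,0,0]}}

```text
t: 15.25
tool_pos: [0.5224, 0.0043, 0.2747]
orientation: [3.123, -0.337, 0.0]
force: [-0.3, 0.2, -1.4]
opening: 0.0255
gripper_force: 30.0
```

```bash
python3 - <<'E'
from h import *
a=-.217
go(.5225,.0042,.1963,a-np.pi/2)
c=robot.read_camera("side"); np.savez("side4.npz",**c)
cv2.imwrite("pics/hover2.png",cv2.resize(c["color"][150:290,240:440],None,fx=4,fy=4,interpolation=cv2.INTER_CUBIC)[...,::-1])
E
```

```text
{'t': 15.25, 'shift': [0.1, 0.0, 78.4], 'xy': 0.1, 'tilt': [-0.0, -0.0], 'yaw': -1.7855, 'turn_z_deg': np.float64(0.13)}
```

View pics/hover2.png

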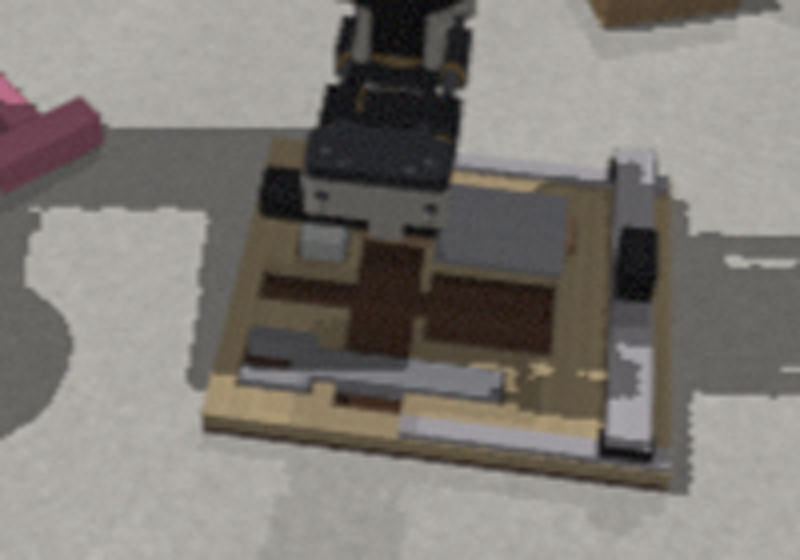

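The scraper hovers with its blade at (505,225), towards +x, and its handle end at (285,190), aligned with its cutout. I'll lower it.

{"fn": "drive_tool", "kwargs": {"moves": [10,0,0,30,0,0,0.1,10,0,0,20,0,0,0,10,0,0,8,0,0,0,10,0,0,4,0,0,0,10,0,0,2,0,0,0,10,0,0,0,0,0,0]}}

```text
t: 15.9
tool_pos: [0.5229, 0.0042, 0.2113]
orientation: [-3.123, 0.345, -0.002]
force: [1.0, 0.3, -1.4]
opening: 0.0262
gripper_force: 30.0
```

{"fn": "drive_tool", "kwargs": {"moves": [10,0,0,1.5,0,0,0,10,0,0,1.5,0,0,0,10,0,0,1.5,0,0,0,10,0,0,0,0,0,0]}}

```text
t: 16.3
tool_pos: [0.5224, 0.0043, 0.2059]
orientation: [3.122, -0.346, -0.0]
force: [-0.3, -0.2, -1.3]
opening: 0.0258
gripper_force: 30.0
```

```bash
python3 -c "
from h import *
go(.5225,.0042,.1963,-.217-np.pi/2)
s=robot.read_state();print(s['force'],s['wrist_torque'],s['tool_pos'])"
```

```text
{'t': 16.3, 'shift': [0.1, 0.0, 9.6], 'xy': 0.1, 'tilt': [0.01, -0.0], 'yaw': -1.7915, 'turn_z_deg': np.float64(-0.21)}
[-0.30241657 -0.19811357 -1.32124711] [0.0018809  0.178265   0.01918621] [0.52238053 0.00425483 0.20594064]
```

{"fn": "drive_tool", "kwargs": {"moves": [10,0,0,1.5,0,0,-0.1,10,0,0,1.5,0,0,0,10,0,0,1.5,0,0,0,10,0,0,0,0,0,0]}}

```text
t: 16.7
tool_pos: [0.5223, 0.0043, 0.2012]
orientation: [3.123, -0.343, -0.001]
force: [-0.3, 0.5, -1.2]
opening: 0.0256
gripper_force: 30.0
```

{"fn": "drive_tool", "kwargs": {"moves": [10,0,0,1.5,0,0,0,10,0,0,1.5,0,0,0,10,0,0,1.2,0,0,0,10,0,0,0,0,0,0]}}

```text
t: 17.1
tool_pos: [0.5223, 0.0043, 0.1971]
orientation: [3.123, -0.343, -0.001]
force: [0.3, -0.4, -1.8]
opening: 0.0259
gripper_force: 30.0
```

{"fn": "drive_tool", "kwargs": {"moves": [10,0,0,1,0,0,0,10,0,0,0.7,0,0,0,10,0,0,0,0,0,0]}}

```text
t: 17.4
tool_pos: [0.5226, 0.0043, 0.1963]
orientation: [3.123, -0.343, 0.0]
force: [-3.7, -0.1, 5.3]
opening: 0.026
gripper_force: 30.0
```

{"fn": "drive_tool", "kwargs": {"moves": [38,0,0,0,0,0,0,38,0,0,0,0,0,0,38,0,0,0,0,0,0,38,0,0,-5,0,0,0,38,0,0,-15,0,0,0,38,0,0,-30,0,0,0,38,0,0,-35,0,0,0,60,0,0,-35,0,0,0]}}

```text
t: 18.2
tool_pos: [0.5223, 0.0043, 0.3181]
orientation: [-3.123, 0.343, -0.001]
force: [0.2, 0.3, 0.2]
opening: 0.0421
gripper_force: 0.0
```

```bash
python3 - <<'E'
from h import *
s=robot.read_state();print(s["tool_pos"],s["force"])
c=robot.read_camera("side"); np.savez("side5.npz",**c)
cv2.imwrite("pics/seated.png",cv2.resize(c["color"][150:290,240:440],None,fx=4,fy=4,interpolation=cv2.INTER_CUBIC)[...,::-1])
# knob: black pixels near keeper, side0+top0; project tray points to find travel
T=np.array([.5247,.0140,-.217])
for n in("top","side"):
    c=dict(np.load(n+"0.npz")); I=c["color"].mean(-1); F=np.clip(I,0,75)
    best=[]
    K=[(box(-.011,.011,-.018,.018,.045,.073),1)]
    p0=place(T,[[.155,0,0]])[0]; p0=[p0[0],p0[1],-.217]
    p,e=fit(c,F,p0,K,roi(c,p0,K,4)); a=-.217; d=p[:2]-T[:2]
    print(n,p.round(4),round(e,3),"tray xy",d[0]*np.cos(a)+d[1]*np.sin(a),-d[0]*np.sin(a)+d[1]*np.cos(a))
E
```

```text
[0.52225734 0.00428841 0.31805128] [0.19443887 0.27900793 0.20114314]
top [ 0.6677 -0.0184 -0.1914] 0.14 tray xy 0.1466292801092497 -0.0008018555104008646
side [ 0.6665 -0.0148 -0.2813] 0.163 tray xy 0.1446581345369579 0.002412593891851819
```

View pics/seated.png

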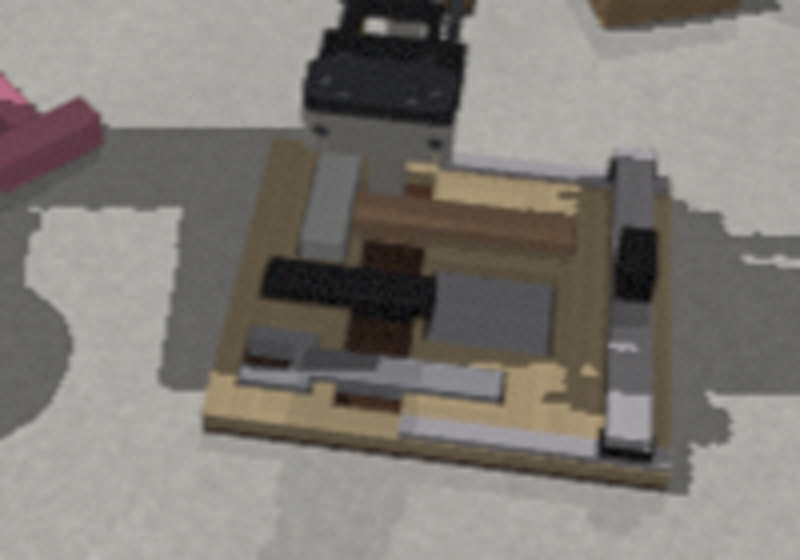

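Both tools sit flush in their cutouts: mallet at (335,205)–(575,235), scraper at (265,280)–(550,310). Keeper knob at (637,265), tray x ≈ 0.146. I'll push it from behind with closed fingers.

```bash
python3 -c "
from h import *
T=[.5247,.0140,-.217]
x,y,_=place(T,[[.180,.001,0]])[0]; print(x,y)
go(x,y,.237,-.217-np.pi/2)"
```

```text
0.7006938951759576 -0.023777623810849823
{'t': 18.25, 'shift': [177.3, -11.0, 90.0], 'xy': 177.7, 'tilt': [-0.56, 0.07], 'yaw': -1.7897, 'turn_z_deg': np.float64(-0.11)}
```

{"fn": "drive_tool", "kwargs": {"moves": [0,35.5,-2.2,0,0,0,0,0,35.5,-2.2,0,0,0,0,0,35.5,-2.2,0,0,0,0,0,35.5,-2.2,0,0,0,0,0,35.3,-2.2,0,0,0,0,0,0,0,0,0,0,0,0,0,0,10,0,0,0,0,0,0,0,0,0,0]}}

```text
t: 19.05
tool_pos: [0.6968, -0.0233, 0.3042]
orientation: [-3.123, 0.343, 0.004]
force: [0.1, 0.2, -1.3]
opening: 0.0007
gripper_force: 0.0
```

```bash
python3 -c "
from h import *
go(.7007,-.0238,.237,-.217-np.pi/2); print(robot.read_state()['opening'])"
```

```text
{'t': 19.05, 'shift': [4.0, -0.4, 67.2], 'xy': 4.0, 'tilt': [0.14, -0.01], 'yaw': -1.7897, 'turn_z_deg': np.float64(-0.11)}
0.0007324131537424232
```

{"fn": "drive_tool", "kwargs": {"moves": [0,4,0,15,0,0,0,0,0,0,25,0,0,0,0,0,0,20,0,0,0,0,0,0,7,0,0,0,0,0,0,0,0,0,0]}}

```text
t: 19.55
tool_pos: [0.7008, -0.0242, 0.237]
orientation: [3.123, -0.343, -0.005]
force: [-0.5, -0.7, 0.1]
opening: 0.0005
gripper_force: 0.0
```

{"fn": "drive_tool", "kwargs": {"moves": [0,-8,0,0,0,0,0,0,-8,0,0,0,0,0,0,-8,0,0,0,0,0,0,-8,0,0,0,0,0,0,-8,0,0,0,0,0,0,-8,0,0,0,0,0,0,-8,0,0,0,0,0,0,-8,0,0,0,0,0]}}

```text
t: 20.35
tool_pos: [0.6387, -0.0103, 0.2388]
orientation: [-3.123, 0.343, -0.0]
force: [2.8, -1.4, 1.4]
opening: 0.0002
gripper_force: 1.2
```

```bash
python3 - <<'E'
from h import *
s=robot.read_state();print(s["tool_pos"],s["force"])
T=[.5247,.0140,-.217]; d=s["tool_pos"][:2]-T[:2];a=T[2]
print("tray",d[0]*np.cos(a)+d[1]*np.sin(a),-d[0]*np.sin(a)+d[1]*np.cos(a))
c=robot.read_camera("side")
cv2.imwrite("pics/push.png",cv2.resize(c["color"][150:290,240:440],None,fx=4,fy=4,interpolation=cv2.INTER_CUBIC)[...,::-1])
E
```

```text
[ 0.63871232 -0.01033963  0.23877347] [ 2.83069137 -1.43790647  1.43426535]
tray 0.11657881820929379 0.0007781473750372442
```

View pics/push.png

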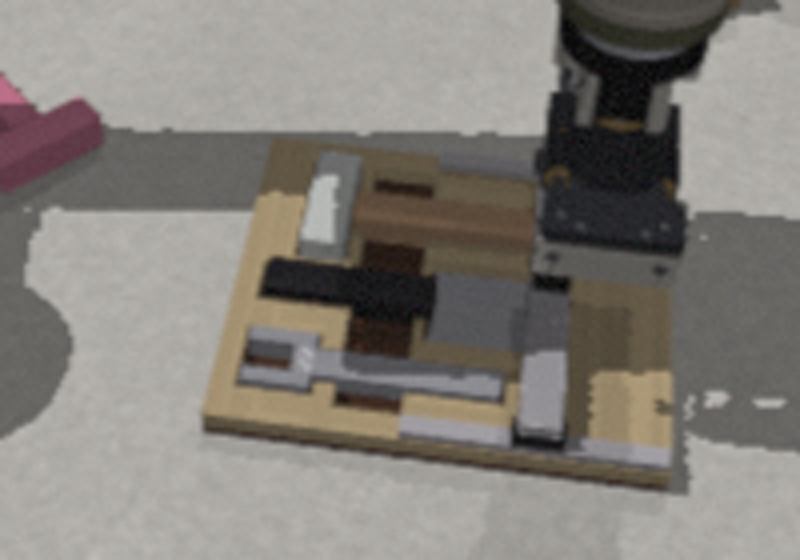

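The bar, now at (545,350), is sliding over the tools at about 3 N. I'll keep pushing.

{"fn": "drive_tool", "kwargs": {"moves": [0,-6,0,0,0,0,0,0,-6,0,0,0,0,0,0,-6,0,0,0,0,0,0,-5,0,0,0,0,0,0,-4,0,0,0,0,0,0,-3,0,0,0,0,0,0,0,0,0,0,0,0]}}

```text
t: 21.1
tool_pos: [0.6096, -0.0039, 0.2385]
orientation: [3.123, -0.343, -0.001]
force: [0.9, -0.0, 0.2]
opening: 0.0004
gripper_force: 0.0
```

{"fn": "drive_tool", "kwargs": {"moves": [0,-2,0,0,0,0,0,0,-2,0,0,0,0,0,0,-2,0,0,0,0,0,0,0,0,0,0,0,0]}}

```text
t: 21.5
tool_pos: [0.604, -0.0026, 0.2386]
orientation: [3.123, -0.343, -0.001]
force: [0.7, -1.2, -0.0]
opening: 0.0005
gripper_force: 0.3
```

```bash
cat > st.py <<'E'
from h import *
s=robot.read_state();print(s["tool_pos"],s["force"])
T=[.5247,.0140,-.217]; d=s["tool_pos"][:2]-T[:2];a=T[2]
print("tray",d[0]*np.cos(a)+d[1]*np.sin(a),-d[0]*np.sin(a)+d[1]*np.cos(a))
E
python3 st.py
```

```text
[ 0.60396363 -0.00262785  0.2386091 ] [ 0.65769539 -1.23611849 -0.04078858]
tray 0.080984710376678 0.0008276462536261769
```

{"fn": "drive_tool", "kwargs": {"moves": [0,-2,0,0,0,0,0,0,-2,0,0,0,0,0,0,-2,0,0,0,0,0,0,-2,0,0,0,0,0]}}

```text
t: 21.9
tool_pos: [0.5963, -0.0009, 0.2387]
orientation: [3.123, -0.343, 0.0]
force: [3.0, -0.6, -0.2]
opening: 0.0004
gripper_force: 1.0
```

{"fn": "drive_tool", "kwargs": {"moves": [0,-1.5,0,0,0,0,0,0,-1.5,0,0,0,0,0,0,-1,0,0,0,0,0]}}

```text
t: 22.2
tool_pos: [0.5926, -0.0001, 0.2387]
orientation: [3.123, -0.343, 0.001]
force: [6.1, -2.0, -5.7]
opening: 0.0003
gripper_force: 3.5
```

```bash
python3 st.py
```

```text
[ 5.92573699e-01 -1.48477720e-04  2.38714074e-01] [ 6.06307785 -2.04669451 -5.67726966]
tray 0.06932808847993308 0.0007966080606087011
```

{"fn": "drive_tool", "kwargs": {"moves": [0,-1,0,0,0,0,0,0,-0.5,0,0,0,0,0,0,0,0,0,0,0,0]}}

```text
t: 22.5
tool_pos: [0.592, -0.0, 0.2388]
orientation: [3.123, -0.343, 0.006]
force: [11.4, -2.4, -8.1]
opening: 0.0002
gripper_force: 5.7
```

```bash
python3 st.py
```

```text
[ 5.92030214e-01 -4.52287430e-05  2.38803949e-01] [11.4449768  -2.44653319 -8.07147132]
tray 0.06877512004353102 0.0007804228259629797
```

The bar is at its end stop: force is rising with no travel, after about 95 mm. I'll back off, lift clear and check.

{"fn": "drive_tool", "kwargs": {"moves": [0,5,0,0,0,0,0,0,8,0,0,0,0,0,0,0,0,-20,0,0,0,0,0,0,-40,0,0,0,0,30,0,-40,0,0,0,0,35,0,-20,0,0,0,0,35,0,0,0,0,0,0,0,0,0,0,0,0]}}

```text
t: 23.3
tool_pos: [0.7041, -0.0253, 0.3574]
orientation: [3.123, -0.345, -0.0]
force: [-0.8, 0.7, -1.6]
opening: 0.0006
gripper_force: 0.0
```

```bash
python3 - <<'E'
from h import *
c=robot.read_camera("side")
cv2.imwrite("pics/end.png",cv2.resize(c["color"][40:360,190:510],None,fx=1.8,fy=1.8,interpolation=cv2.INTER_CUBIC)[...,::-1])
E
```

```text
(no output)
```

View pics/end.png

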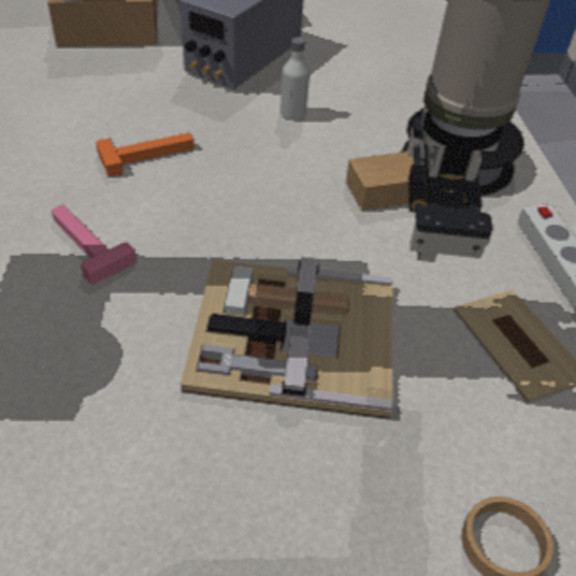

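The keeper bar, at (302,325), lies across the seated mallet, scraper and spanner. Nothing else has moved and the gripper is clear.

```bash
python3 -c "
from plant import robot
print(robot.close_job())"
```

```text
the job is handed in; nothing more can be done
None
```

The mallet and scraper are seated flat in their cutouts, the keeper bar is slid across to its end stop, the spanner and everything else on the table are undisturbed, and the job was handed in at about 23 s.

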